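# Fetch the tea bowl from behind the pots on the ware tray

## Task

The small tea bowl at the back of the ware tray is hemmed in by three taller pots. First move all three pots over to the plywood side board and stand them there, then set the bowl upright in the middle of the banding wheel, and only then put the three pots back on the tray, each one exactly where it stood at the start. Keep all four upright, set each one down rather than letting it drop, and do not disturb the test tile, the little glaze jar or the wooden knife lying among them.

Things in the scene. Friction and masses are not known exactly. Their poses are not given: they have to be found in the camera images.
- bowl: Small off-white tea bowl, the thing to fetch: round, 60 mm across with straight upright sides from 14 mm up to the rim at 42 mm, open at the top, narrow 40 mm foot, wall 4 mm, about 120 g. Origin at the centre of its underside, z up. Stands on the tray floor towards the back (+x of the tray); the shortest and the only low one of the four.
- tumbler: Off-white straight round tumbler with a grey band near its foot, 56 mm across, 100 mm tall, open at the top, wall 4 mm, about 250 g. Origin at the centre of its underside, z up. One of the three pots to clear and put back.
- vase: Off-white bud vase, 120 mm tall: round belly 58 mm across (widest 22 to 40 mm up), straight round neck 26 mm across from 70 to 114 mm up, then a 32 mm lip; about 250 g. Grip it by the neck. Origin at the centre of its underside, z up. One of the three pots to clear and put back.
- bottle: Off-white square slab bottle: body 50 x 50 mm and 82 mm tall with a grey stripe 62 mm up, and a round 26 mm neck on top up to 102 mm; about 300 g. Origin at the centre of its underside, z up, x and y square to the flat sides. One of the three pots to clear and put back.
- tray: Fixed wooden tray, floor 190 (x) by 250 mm (y), 12 mm above its origin (centre of underside); left, right and back edges have a lip 8 mm thick, top 26 mm above origin; front open. x points to the back, away from the robot. At the start the bowl is near (45, 0) mm, the pots in any order near (-24, 0), (35, 85), (35, -85) mm in tray x, y, within 4 mm.
- board: Fixed plywood side board lying on the table, empty but for the glaze jar at its far end: 360 mm (x) by 110 mm (y), top surface 18 mm above its origin, which is the centre of its underside; x points away from the robot. The side area where the pots are to wait. It lies to the left or the right of the tray.
- wheel: Fixed aluminium banding wheel (a low round turntable, locked, it does not turn): disc 150 mm across with fine engraved circles, top surface 50 mm above its origin, which is the centre of its underside on the table. On the other side of the tray from the board.
- tile: Bystander: buff glaze test tile, half grey, 45 x 45 x 9 mm, lying on the tray's front part near a corner. Origin at the centre of its underside. Leave it where it is.
- jar: Bystander: small lidded glaze jar, 36 mm across, 42 mm tall, standing on the far (+x) end of the side board, about 150 mm from the board's centre. Origin at the centre of its underside. Leave it where it is.
- knife: Bystander: wooden modelling knife, 130 mm long, 14 mm wide, 10 mm high, lying on the table roughly crosswise just beyond the banding wheel. Origin on its underside near the middle, x along its length. Leave it where it is.
Not all that is in view belongs to the job. Leave any green look-alike of the bottle alone.

How it is judged (in metres and radians):
On the way, in this order (a step that is already met when the one before it is completed fails the run):
1. tumbler, vase and bottle all stand released on the side board, the bowl not yet moved from its place (x of tumbler in the frame of board between -0.175 and 0.175 m and y of tumbler in the frame of board between -0.05 and 0.05 m and z of tumbler in the frame of board between 0.012 and 0.026 m and angle between each of tumbler, vase, bottle's own z axis and vertical below 0.1 rad and linear speed of each of tumbler, vase, bottle below 0.05 m/s and contact force between the fingers and tumbler below 0.2 N and x of vase in the frame of board between -0.175 and 0.175 m and y of vase in the frame of board between -0.05 and 0.05 m and z of vase in the frame of board between 0.012 and 0.026 m and contact force between the fingers and vase below 0.2 N and x of bottle in the frame of board between -0.175 and 0.175 m and y of bottle in the frame of board between -0.05 and 0.05 m and z of bottle in the frame of board between 0.012 and 0.026 m and contact force between the fingers and bottle below 0.2 N and distance of bowl from where it was at the start of the episode below 0.015 m), for 0.2 s.
2. the bowl stands released in the middle of the banding wheel while the three pots still wait on the side board (horizontal distance between bowl and wheel below 0.012 m and z of bowl in the frame of wheel between 0.044 and 0.058 m and angle between each of bowl, tumbler, vase, bottle's own z axis and vertical below 0.1 rad and linear speed of each of bowl, tumbler, vase, bottle below 0.05 m/s and contact force between the fingers and bowl below 0.2 N and x of tumbler in the frame of board between -0.175 and 0.175 m and y of tumbler in the frame of board between -0.05 and 0.05 m and z of tumbler in the frame of board between 0.012 and 0.026 m and contact force between the fingers and tumbler below 0.2 N and x of vase in the frame of board between -0.175 and 0.175 m and y of vase in the frame of board between -0.05 and 0.05 m and z of vase in the frame of board between 0.012 and 0.026 m and contact force between the fingers and vase below 0.2 N and x of bottle in the frame of board between -0.175 and 0.175 m and y of bottle in the frame of board between -0.05 and 0.05 m and z of bottle in the frame of board between 0.012 and 0.026 m and contact force between the fingers and bottle below 0.2 N), for 0.2 s.
At the end, for the whole second after the job is handed in: The bowl stands upright on the banding wheel, its centre within 12 mm of the wheel's centre, and tumbler, vase and bottle each stand upright on the tray within 15 mm of where they stood at the start; all released and at rest (horizontal distance between bowl and wheel below 0.012 m and z of bowl in the frame of wheel between 0.044 and 0.058 m and angle between each of bowl, tumbler, vase, bottle's own z axis and vertical below 0.1 rad and linear speed of bowl below 0.05 m/s and contact force between the fingers and bowl below 0.2 N and distance of each of tumbler, vase, bottle from where it was at the start of the episode below 0.015 m and linear speed of each of tumbler, vase, bottle below 0.03 m/s and contact force between the fingers and tumbler below 0.2 N and contact force between the fingers and vase below 0.2 N and contact force between the fingers and bottle below 0.2 N); the robot touches nothing.
It fails at once if a pot or the bowl is tipped over (tilted beyond 35 degrees) (angle between any of tumbler, vase, bottle, bowl's own z axis and vertical above 0.61 rad).
It fails at once if a pot or the bowl is dropped (falls freely at over 0.5 m/s, about 13 mm of drop) instead of being set down ((contact force between the fingers and tumbler below 0.2 N and linear speed of tumbler above 0.5 m/s) or (contact force between the fingers and vase below 0.2 N and linear speed of vase above 0.5 m/s) or (contact force between the fingers and bottle below 0.2 N and linear speed of bottle above 0.5 m/s) or (contact force between the fingers and bowl below 0.2 N and linear speed of bowl above 0.5 m/s)).
It fails at once if the test tile, the glaze jar or the wooden knife is moved more than 20 mm or tipped (distance of any of tile, jar, knife from where it was at the start of the episode above 0.02 m or angle between jar's own z axis and vertical above 0.4 rad).
It also fails if it takes over 141 s, if anything falls off the work surface, if the arm or the gripper's body presses on something with over 40 N, if the wrist force passes 120 N, or if a joint passes its speed limit or range.

## Robot

A 6-joint arm with a two-finger parallel gripper is mounted at the origin on the work surface. World frame = base frame: x ahead of the robot, y to its left, z up, the work surface at z = 0. Lengths are in mm, angles in rad, forces in N, time in s.
With the tool pointing down it reaches from about 400 to 825 mm from the base axis. Payload 7 kg.
Tool frame: the origin (TCP) lies at the very end of the fingers, on their centre line; the grasp point (between the pads) lies 19 mm behind it; z points along the fingers, y is the line along which they close (so a half turn about z gives the same grasp; the last joint's range is limited). The gripper opens to 88 mm and grips with 3 to 60 N. Pads are 19 mm wide; open, the fingers measure 130 mm over their backs; the gripper's body (78 mm by 193 mm) begins 47 mm behind the grasp point.
Start: joints at [-0.971, 0.359, 0.012, 0, -1.224, -0.288], TCP at [207.045, -642.439, 226.561] pointing down, gripper open.
Joint ranges: [-3.07, 3.07], [-1.43, 2.12], [-1.02, 1.25], [-3.03, 1.67], [-3.05, -0], [-3.03, 3.03]. Speed limits (rad/s): [2.39, 2.39, 3.01, 3.14, 3.14, 3.14].

## Interface

Orientations are given as a unit quaternion [x, y, z, w].
In Python, from plant import bot gives the robot as it stands. Calls block until the motion is done:
- bot.move_ptp(position, orientation): joint-space move of the TCP to a pose.
- bot.line_to(position, velocity=150, ori=None): straight line of the TCP; ori=None keeps the orientation; velocity is the mean speed in mm/s.
- bot.move_joints(angles): joint-space move.
- bot.move_gripper(opening, force=None): finger opening in mm; force is the grip in N (None keeps the last); returns when the fingers have stopped.
- bot.pause(seconds).
- bot.solve_ik(position, orientation): joint angles nearest the present ones, or None.
- bot.read_state(): the state.
- bot.camera(name): name is "scene" or "top" or "wrist"; returns the picture (384x512x3 uint8, red, green, blue); there is no depth.
- bot.get_calibration(name): a dict with "fx", "fy", "cx", "cy" (pixels), "view" (4x4, takes a point from world to camera coordinates); the wrist camera has in their place "T_tool_cam" (4x4, takes a point from camera to tool coordinates, whose origin is the TCP and whose axes are the flange's). Camera axes: x right, y up, looking along -z (the intrinsics and any distortion apply to the point x, -y, -z); pixel columns grow to the right and rows downward; lengths in mm; the calibration is good to about 2 mm. A picture is of the moment at which its call begins: read the wrist's pose just before it. get_calibration takes no time and is no camera call.
A pose or a line that the arm cannot do raises bot.Unreachable and nothing moves.
- bot.close_job(): hands the job in; it is judged then, once.
The state is a dict: "t": time; "joint_pos": joint angles; "qvel": joint speeds; "tau": joint torques, N m; "tcp_pos": TCP position; "eef_rot": TCP orientation; "contact_force": force on the tool from outside, world axes, zero at the start; "moment": the same for the moment, N m; "width": finger opening in mm; "finger_force": force on a finger pad.
Only numpy, scipy, OpenCV 4.12 (cv2) and the standard library are available. Lean on these libraries where they do the work, as an engineer would, in place of code of your own. Each camera call takes 0.05 s, during which the arm holds its last target. There are 200 camera calls.

## Working session

There is one attempt and no reset: what is moved stays moved. The work goes in short steps, each a Python script; the robot and the scene stay as the last script left them, time stands still between calls to the robot, and variables do not carry over. Pictures are saved under pics/ and viewed, at most 14 in all, crops included, and the job is handed in when it is done.

```bash
ls; mkdir -p pics; python3 - <<'E'
from plant import bot
import cv2
for n in ("scene","top"):
    cv2.imwrite(f"pics/{n}0.png",bot.camera(n)[:,:,::-1])
    c=bot.get_calibration(n); print(n,c)
print(bot.get_calibration("wrist")); s=bot.read_state(); print(s)
E
```

```text
pics
scene {'fx': 479.1345086308532, 'fy': 479.1345086308532, 'cx': 255.67368675277456, 'cy': 198.00842990769274, 'view': array([[ 4.84802415e-01,  8.74453380e-01,  1.72599338e-02,
        -2.45385965e+02],
       [-6.61074264e-01,  3.53439892e-01,  6.61861813e-01,
         2.73158408e+02],
       [ 5.72666950e-01, -3.32282303e-01,  7.49427138e-01,
        -1.66688179e+03],
       [ 0.00000000e+00,  0.00000000e+00,  0.00000000e+00,
         1.00000000e+00]])}
top {'fx': 363.6198127113386, 'fy': 363.6198127113386, 'cx': 253.22844307774767, 'cy': 188.8506655101032, 'view': array([[-1.80258553e-02, -9.99824323e-01,  5.13737732e-03,
         1.63287483e+01],
       [ 9.97032974e-01, -1.75904734e-02,  7.49388078e-02,
        -4.77940905e+02],
       [-7.48352739e-02,  6.47297069e-03,  9.97174901e-01,
        -8.80957933e+02],
       [ 0.00000000e+00,  0.00000000e+00,  0.00000000e+00,
         1.00000000e+00]])}
{'fx': 291.1235815172186, 'fy': 291.1235815172186, 'cx': 261.72236671120163, 'cy': 194.5049047544709, 'T_tool_cam': array([[ 2.23221958e-04,  9.56259285e-01,  2.92520307e-01,
     
[... 265 characters left out ...]
0000e+00]])}
{'t': 0.1, 'joint_pos': array([-9.70878462e-01,  3.59332355e-01,  1.11496711e-02, -3.05659333e-04,
       -1.22406922e+00, -2.88107405e-01]), 'qvel': array([ 0.00021465, -0.00158336,  0.00143646,  0.00033373,  0.00167484,
        0.0008168 ]), 'tau': array([-1.93516949e-03, -5.84163380e+01,  2.93749005e+01,  7.01547503e+00,
        1.02031013e-02, -7.03499995e-05]), 'tcp_pos': array([ 206.92763909, -642.05086367,  225.70547234]), 'eef_rot': array([-1.55222962e-01,  9.87879184e-01,  7.18944221e-04, -1.82869273e-04]), 'contact_force': array([0.71438486, 0.38211528, 0.23548988]), 'moment': array([0.02002922, 0.02369637, 0.01464149]), 'finger_force': 0.0, 'width': 87.92432030316903}
```

View pics/scene0.png

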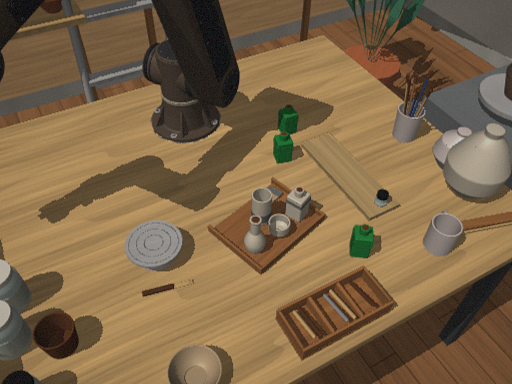

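View pics/top0.png

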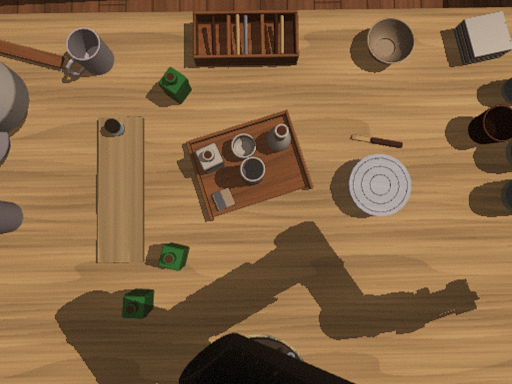

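The scene view shows the tray with the vase to the right, the tumbler in front, the bottle to the left and the bowl in the middle. The top view (up = +x, left = +y) has the pots at: bowl (244,146), tumbler (252,170), bottle (209,156), vase (280,133). It has the fixtures at: tile (223,199), board spanning (97,117) to (144,262) with the jar at (114,127), wheel (380,185), knife (377,141). Green look-alikes are at (175,86), (174,257) and (138,303). Next I take closer wrist views.

```bash
cat > h.py <<'E'
from plant import bot
import numpy as np, cv2
from scipy.spatial.transform import Rotation as R
def quat(psi):  # tool down; fingers close along world angle 90deg+psi
    return [-np.sin(psi/2), np.cos(psi/2), 0, 0]
def cam_to_world(name, st=None):
    c = bot.get_calibration(name)
    if name != "wrist": return c, np.linalg.inv(c["view"])
    T = np.eye(4); T[:3,:3] = R.from_quat(st["eef_rot"]).as_matrix(); T[:3,3] = st["tcp_pos"]
    return c, T @ c["T_tool_cam"]
def px2w(c, T, px, z):
    px = np.atleast_2d(np.asarray(px, float))
    d = np.c_[(px[:,0]-c["cx"])/c["fx"], -(px[:,1]-c["cy"])/c["fy"], -np.ones(len(px))] @ T[:3,:3].T
    return T[:3,3] + d*((z-T[2,3])/d[:,2])[:,None]
def snap(tag):
    st = bot.read_state(); im = bot.camera("wrist")[:,:,::-1].copy()
    cv2.imwrite(f"pics/{tag}.png", im); c, T = cam_to_world("wrist", st)
    np.savez(f"pics/{tag}.npz", T=T, **{k:c[k] for k in ("fx","fy","cx","cy")}); return im
def load(tag):
    d = np.load(f"pics/{tag}.npz"); return {k:float(d[k]) for k in ("fx","fy","cx","cy")}, d["T"]
E
python3 - <<'E'
from h import *
c,T=cam_to_world("top")
w={k:px2w(c,T,p,z)[0] for k,p,z in [("tray",(250,163),12),("wheel",(380,185),50),("board",(120.5,189.5),18),("bowl",(244,146),54),("tumbler",(252,170),112),("bottle",(209,156),114),("vase",(280,133),132),("tile",(223,199),20)]}
for k,v in w.items(): print(k,v.round())
for k in ("board","tray","wheel"):
    p=w[k]; q=[p[0]-50,p[1],300]
    print(k, bot.solve_ik(q,quat(0)) is not None)
    bot.move_ptp(q,quat(0)); bot.pause(.3); snap("w_"+k)
print(bot.read_state()["t"])
a,b,d=[cv2.imread(f"pics/w_{k}.png") for k in ("tray","board","wheel")]
cv2.imwrite("pics/m.png",cv2.resize(a,(800,600),interpolation=cv2.INTER_CUBIC))
cv2.imwrite("pics/n.png",cv2.resize(np.hstack([b,d]),(800,300),interpolation=cv2.INTER_AREA))
E
```

```text
tray [544.  15.  12.]
wheel [ 480. -295.   50.]
board [482. 335.  18.]
bowl [579.  28.  54.]
tumbler [513.  10. 112.]
bottle [546. 105. 114.]
vase [591. -52. 132.]
tile [454.  83.  20.]
board True
tray True
wheel True
7.0917
```

View pics/m.png

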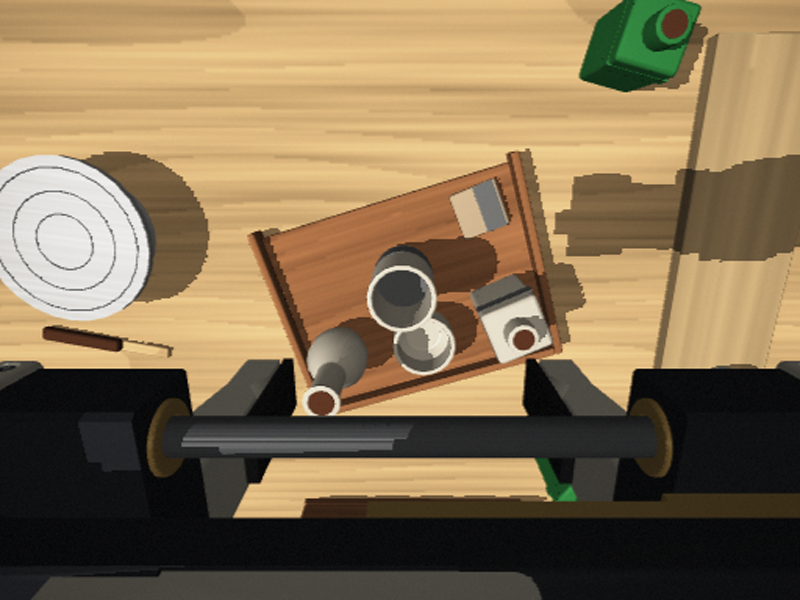

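View pics/n.png

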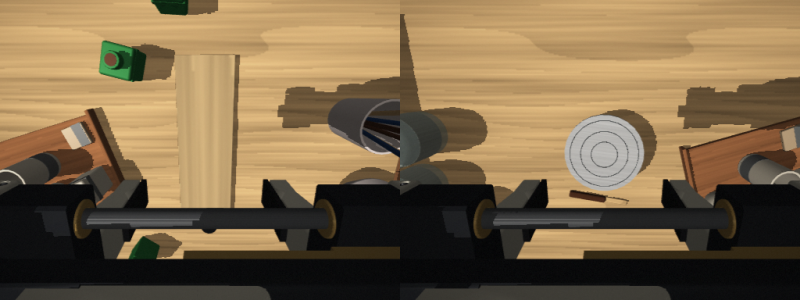

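The wrist view (2x-scaled pixels /1.5625) shows the tumbler rim at (402,297), the bowl rim at (424,342), the bottle neck at (525,339), the vase lip at (322,402), the wheel centre at (65,241) and the tray's front corners at (249,235) and (522,151). I now cast these and compare them with the tray layout and the top view.

```bash
python3 - <<'E'
from h import *
c,T=load("w_tray"); s=1.5625
P=lambda u,v,z: px2w(c,T,[[(u+.5)/s-.5,(v+.5)/s-.5]],z)[0]
fl,fr,bl=P(522,151,26),P(249,235,26),P(563,351,26)
print("front corners",fl.round(1),fr.round(1),np.linalg.norm(fl-fr),"exp 266; side",np.linalg.norm(fl-bl),"exp ~198")
d=fl-fr; yaw=np.arctan2(d[1],d[0])-np.pi/2; print("tray yaw",yaw)
ex=np.array([np.cos(yaw),np.sin(yaw)]); ey=np.array([-ex[1],ex[0]])
org=((fl+fr)/2)[:2]+95*ex; print("tray",org)
for n,u,v,z in [("tumbler",402,297,112),("bowl",424,342,54),("bottle",525,338,114),("vase",322,402,132),("wheel",65,241,50),("tile",479,208,21)]:
    p=P(u,v,z)[:2]; print(n,p.round(1),"tray frame",((p-org)@ex).round(1),((p-org)@ey).round(1))
# bottle shoulder corners (z=94): flat sides
im=cv2.imread("pics/w_tray.png"); cv2.imwrite("pics/b.png",cv2.resize(im[170:250,200:370],None,fx=4.6,fy=4.6,interpolation=cv2.INTER_CUBIC))
# board, wheel views: bright wheel disc contour; board corners
c,T=load("w_wheel"); g=cv2.imread("pics/w_wheel.png"); hsv=cv2.cvtColor(g,cv2.COLOR_BGR2HSV)
m=((hsv[...,1]<40)&(hsv[...,2]>150)).astype(np.uint8); m[235:]=0
m=cv2.morphologyEx(m,cv2.MORPH_CLOSE,np.ones((7,7)))
k=max(cv2.findContours(m,0,1)[0],key=cv2.contourArea)
w=px2w(c,T,k[:,0],50)[:,:2]; (x,y),r=cv2.minEnclosingCircle(w.astype(np.float32)); e=cv2.fitEllipse(w.astype(np.float32)); print("wheel disc",x,y,r,e)
c,T=load("w_board")
f=lambda u,v:px2w(c,T,[[u*1.28,v*1.28]],18)[0].round(1)
print("board near corners",f(176,55),f(239,55),"far edge pts",f(179,205),f(234,205))
ct,Tt=cam_to_world("top")
for n,p in [("nl",(97,262)),("nr",(144,262)),("fl",(98,117)),("fr",(144,117))]: print("top board",n,px2w(ct,Tt,[p],18)[0].round())
print("jar",px2w(ct,Tt,[(114,125)],60)[0].round())
E
```

```text
front corners [402.  116.3  26. ] [ 477.9 -137.3   26. ] 264.7019773874138 exp 266; side 202.44209805885106 exp ~198
tray yaw 0.2910384956651453
tray [530.94787316  16.76809062]
tumbler [514.2   9.1] tray frame -18.3 -2.5
bowl [575.5  29. ] tray frame 46.2 -1.0
bottle [548.  108.6] tray frame 42.7 83.1
vase [596.2 -55. ] tray frame 41.9 -87.5
wheel [ 480. -295.] tray frame -138.2 -284.0
tile [452.9  80.6] tray frame -56.4 83.6
wheel disc 480.34246826171875 -295.7643737792969 74.60943603515625 ((476.6671447753906, -295.8972473144531), (137.45643615722656, 150.20956420898438), 0.23223170638084412)
board near corners [306.2 283.5  18. ] [306.2 396.3  18. ] far edge pts [608.6 279.   18. ] [608.6 398.9  18. ]
top board nl [307. 391.  18.]
top board nr [305. 277.  18.]
top board fl [665. 393.  18.]
top board fr [663. 278.  18.]
jar [633. 337.  60.]
```

View pics/b.png

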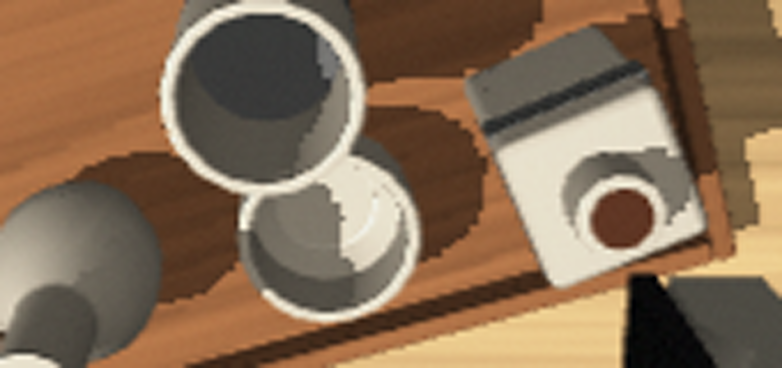

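The measured points fit the layout: front width 265 mm against 266, wheel radius 74.6 mm against 75, and top and wrist views agree within 5 mm. The crop shows the bottle's flat sides roughly parallel to the tray. I'll move the vase first, then look at the rest with it out of the way.

```bash
cat >> h.py <<'E'
UP = 240
def over(p, psi, z=UP, v=300):
    st = bot.read_state()["tcp_pos"]
    if st[2] < z-3: bot.line_to([st[0], st[1], z], 200)
    bot.line_to([p[0], p[1], z], v, quat(psi))
def pick(p, psi, z, force=25, up=UP):
    over(p, psi, up); bot.line_to([p[0], p[1], z+40], 200); bot.line_to([p[0], p[1], z], 80)
    bot.pause(.2); bot.move_gripper(0, force); bot.pause(.2); s = bot.read_state()
    print("grip", s["tcp_pos"].round(1), "width %.1f force %.1f t %.1f" % (s["width"], s["finger_force"], s["t"]))
    bot.line_to([p[0], p[1], z+15], 50); bot.line_to([p[0], p[1], up], 150)
def place(p, psi, z, up=UP, opening=88):
    over(p, psi, up, 250); s = bot.read_state(); print("carry width %.1f force %.1f" % (s["width"], s["finger_force"]))
    bot.line_to([p[0], p[1], z+25], 150); bot.line_to([p[0], p[1], z+.8], 30); bot.pause(.4)
    s = bot.read_state(); print("down", s["tcp_pos"].round(1), s["contact_force"].round(1))
    bot.move_gripper(opening); bot.pause(.2); bot.line_to([p[0], p[1], z+45], 100); bot.line_to([p[0], p[1], up], 250)
E
python3 - <<'E'
from h import *
c,T=load("w_tray")
k=np.array([(487,135),(650,80),(705,225),(557,287)])/4.6+[200,170]
w=px2w(c,T,k,94)[:,:2]; print(w.round(1), "sides",np.linalg.norm(w-np.roll(w,-1,0),axis=1).round(1),"centre",w.mean(0),"angles",[np.degrees(np.arctan2(*(b-a)[::-1])).round(1) for a,b in zip(w,np.roll(w,-1,0))])
V=(594.5,-54)
pick(V,.29,85)
place((550,336),0,91)
over((585,25),0,300); bot.pause(.2); a=snap("w_t2")
print(bot.read_state()["t"])
over((510,335),0,300); bot.pause(.2); b=snap("w_b2")
print(bot.read_state()["t"])
cv2.imwrite("pics/m2.png",cv2.resize(a[:250],(800,391),interpolation=cv2.INTER_CUBIC))
cv2.imwrite("pics/n2.png",b)
E
```

```text
[[532.2  72.9]
 [515.8 118.2]
 [559.7 137.8]
 [579.5  95.8]] sides [48.1 48.1 46.4 52.5] centre [546.79675202 106.18255903] angles [np.float64(109.9), np.float64(24.1), np.float64(-64.8), np.float64(-154.2)]
grip [594.6 -54.1  85.1] width 27.2 force 23.4 t 11.0
carry width 27.4 force 24.1
down [550.  336.   91.8] [-0.9 -0.  -2.9]
20.9417
22.4083
```

View pics/m2.png

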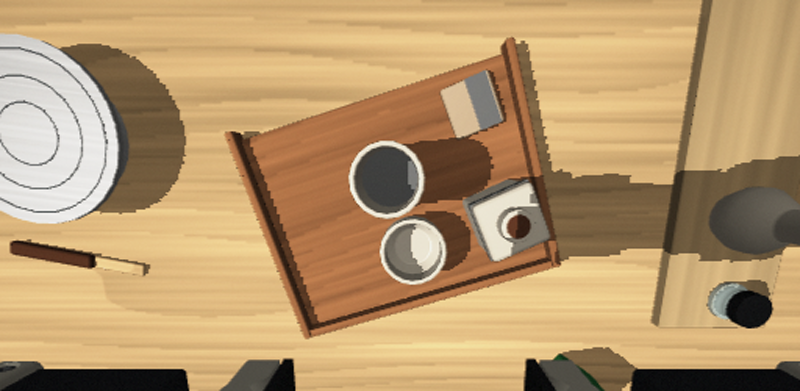

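View pics/n2.png

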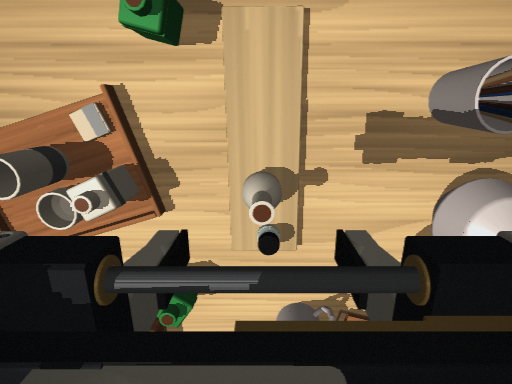

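The vase stands on the board beside the jar, upright at (262,200). With it gone, the tray view (/1.5625) shows the tumbler rim at (387,179), the bowl rim at (414,251), the bottle neck at (519,226) and all four tray corners.

```bash
python3 - <<'E'
from h import *
c,T=load("w_t2"); s=1.5625
P=lambda u,v,z: px2w(c,T,[[(u+.5)/s-.5,(v+.5)/s-.5]],z)[0][:2]
for n,u,v,z in [("tumbler",387,179,112),("bowl",414,251,54),("neck",519,226,114),("wheel",27,133,50),("jar",748,310,60)]: print(n,P(u,v,z).round(1))
w=np.array([P(u,v,94) for u,v in [(465,195),(527,178),(551,238),(497,262)]]); print("bottle",w.mean(0),w.round(1).tolist())
fl,fr,bl,br=[P(u,v,26) for u,v in [(516,38),(229,133),(560,263),(308,336)]]
print("tray",(fl+fr+bl+br)/4,"w",np.linalg.norm(fl-fr),np.linalg.norm(bl-br),np.linalg.norm(fl-bl),np.linalg.norm(fr-br))
for a,b in [(fl,fr),(bl,br)]: d=a-b; print("yaw",np.arctan2(d[1],d[0])-np.pi/2)
im=cv2.imread("pics/w_t2.png"); hsv=cv2.cvtColor(im,cv2.COLOR_BGR2HSV)
m=((hsv[...,1]<50)&(hsv[...,2]>200)).astype(np.uint8)
for k in cv2.findContours(m,cv2.RETR_EXTERNAL,cv2.CHAIN_APPROX_NONE)[0]:
    if cv2.contourArea(k)>400:
        x,y,ww,hh=cv2.boundingRect(k); print((x,y,ww,hh),"ellipse",np.round(cv2.fitEllipse(k)[0],1))
c2,T2=load("w_b2"); print("vase lip",px2w(c2,T2,[(262,212.5)],138)[0].round(1), "bowl",px2w(c2,T2,[(58,210)],54)[0].round(1))
E
```

```text
tumbler [515.4   9.2]
bowl [579.2  29.9]
neck [549.2 108. ]
wheel [ 480.3 -296.2]
jar [632.3 337. ]
bottle [546.19866508 105.39760781] [[527.8, 69.0], [514.9, 116.4], [561.2, 139.2], [580.9, 97.0]]
tray [537.22824424  18.63230567] w 261.5523255242742 259.69877684201305 200.84048218108848 201.70555513938928
yaw 0.29304798912531327
yaw 0.29641561706286046
(243, 140, 42, 42) ellipse [263.8 160.6]
(303, 118, 41, 49) ellipse [322.7 139.6]
(223, 90, 48, 50) ellipse [246.9 114.3]
(0, 66, 36, 39) ellipse [17.3 84.9]
(0, 49, 52, 71) ellipse [21.1 85.1]
(0, 22, 75, 121) ellipse [24.3 84.3]
vase lip [551.2 333.6 138. ] bowl [578.3  32.4  54. ]
```

```bash
python3 - <<'E'
from h import *
for p,psi,z in [((515,9),.29,75),((470,336),0,81),((547.5,106.7),.33-np.pi/2,55),((547.5,106.7),.33-np.pi/2,240),((390,336),0,61)]: print(np.round(bot.solve_ik([*p,z],quat(psi)),2))
bot.line_to([515,200,240],300)
pick((515,9.2),.29,75); place((470,336),0,81)
pick((547.5,106.7),.33-np.pi/2,55); place((390,336),0,61)
over((579,29),.29,300); bot.pause(.2); a=snap("w_t3"); s=bot.read_state(); print(s["t"],s["tcp_pos"])
t=bot.camera("top")[:,:,::-1]; cv2.imwrite("pics/top3.png",t)
cv2.imwrite("pics/m3.png",np.hstack([cv2.resize(a[:250],(500,244)),cv2.resize(t[100:270,80:290],(300,243),interpolation=cv2.INTER_CUBIC)[:,:,:].copy() if 0 else cv2.resize(t[100:270,80:290],(300,244))]))
E
```

```text
[ 0.4   0.25 -0.53  0.   -0.78 -1.68]
[ 0.96  0.34 -0.39  0.   -0.84 -2.53]
[ 0.54  0.34 -0.46  0.   -0.77  2.93]
[ 0.54  0.16 -0.23  0.   -1.18  2.93]
[ 1.09  0.27 -0.55  0.   -0.75 -2.66]
grip [515.    9.2  75. ] width 55.1 force 25.0 t 26.3
carry width 54.7 force 25.0
down [470.  336.   81.9] [-0.1  0.2 -2.9]Traceback (most recent call last):
  File "<stdin>", line 5, in <module>
  File "h.py", line 27, in pick
    over(p, psi, up); bot.line_to([p[0], p[1], z+40], 200); bot.line_to([p[0], p[1], z], 80)
    ~~~~^^^^^^^^^^^^
  File "h.py", line 25, in over
    bot.line_to([p[0], p[1], z], v, quat(psi))
    ~~~~~~~~~~~^^^^^^^^^^^^^^^^^^^^^^^^^^^^^^^
plant.Unreachable: the arm cannot follow that straight line within its joint ranges
```

```bash
python3 - <<'E'
from h import *
B=.33+np.pi/2
bot.line_to([510,220,240],300,quat(1.0))
pick((547.5,106.7),B,55); place((390,336),np.pi,61)
bot.line_to([480,200,240],300,quat(1.6))
over((579,29),.29,300); bot.pause(.2); a=snap("w_t3"); s=bot.read_state(); print(s["t"],s["tcp_pos"])
t=bot.camera("top")[:,:,::-1]; cv2.imwrite("pics/top3.png",t)
cv2.imwrite("pics/m3.png",np.hstack([cv2.resize(a[:250],(500,244)),cv2.resize(t[100:270,80:290],(300,244))]))
E
```

```text
grip [547.9 106.9  55.2] width 51.0 force 24.2 t 38.7
carry width 51.0 force 24.2
down [390.  336.   61.9] [ 0.3 -0.2 -3.4]
50.525 [578.86544336  29.35625401 300.12075853]
```

View pics/m3.png

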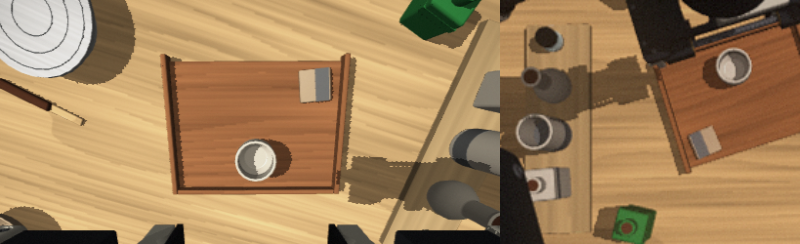

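All three pots stand on the board and the bowl is alone at (256,160) in the left panel. I cast its rim and move it to the wheel.

```bash
python3 - <<'E'
from h import *
c,T=load("w_t3"); im=cv2.imread("pics/w_t3.png"); hsv=cv2.cvtColor(im,cv2.COLOR_BGR2HSV)
m=((hsv[...,1]<60)&(hsv[...,2]>170)).astype(np.uint8); m[:130]=0; m[:,:230]=0; m[:,300:]=0; m[195:]=0
k=max(cv2.findContours(m,0,1)[0],key=cv2.contourArea); e=cv2.fitEllipse(cv2.convexHull(k)); p=px2w(c,T,[e[0]],54)[0]
print("bowl",e,p.round(1)); assert np.hypot(p[0]-579,p[1]-29)<5
p=p*.5+np.array([579,29.5,0])*.5
pick(p[:2],.29,23,20,150); W=(480.3,-295.6)
place(W,.29,61,150)
over((W[0]+60,W[1]),0,300); bot.pause(.2); a=snap("w_w4"); print(bot.read_state()["t"])
cv2.imwrite("pics/m4.png",a[:250])
E
```

```text
bowl ((261.22222900390625, 164.58099365234375), (40.85248565673828, 41.59913635253906), 109.05865478515625) [579.3  28.3  54. ]
grip [579.2  28.9  23.1] width 60.7 force 20.0 t 53.4
carry width 60.3 force 20.0
down [ 480.3 -295.6   61.9] [-0.   0.1 -0.9]
61.6167
```

View pics/m4.png

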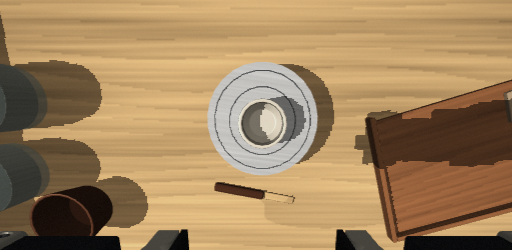

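The bowl stands on the wheel with its rim at about (263,122). I check its offset from the wheel centre numerically, then bring the pots back.

```bash
python3 - <<'E'
from h import *
c,T=load("w_w4")
b=px2w(c,T,[(263,122.5)],92)[0]; w=px2w(c,T,[(262.7,118.5)],50)[0]; print(b.round(1),w.round(1),(b-w)[:2].round(1))
assert np.hypot(*(b-w)[:2])<8
B=.33+np.pi/2
bot.line_to([500,0,260],300,quat(1.5))
pick((390,336),np.pi,61); 
bot.line_to([480,200,240],250,quat(2.5)); place((547.5,106.7),B,55)
bot.line_to([500,220,240],300,quat(1.0))
pick((470,336),0,81); place((515,9.2),.29,75)
pick((550,336),0,91); place((594.5,-54),.29,85)
print(bot.read_state()["t"])
over((585,25),0,300); bot.pause(.2); a=snap("w_t5"); print(bot.read_state()["t"])
cv2.imwrite("pics/m5.png",cv2.resize(a[:250],(800,391),interpolation=cv2.INTER_CUBIC))
E
```

```text
[ 480.  -294.7   92. ] [ 477.  -294.9   50. ] [3.  0.2]
grip [390. 336.  61.] width 51.1 force 24.2 t 67.6
carry width 50.9 force 24.3
down [547.5 106.7  55.9] [-0.2 -0.  -3.6]
grip [470. 336.  81.] width 54.7 force 25.0 t 80.4
carry width 54.9 force 25.0
down [515.1   9.2  75.9] [-0.6  0.5 -3. ]
grip [550.  335.8  91.1] width 27.3 force 23.3 t 92.0
carry width 27.2 force 24.1
down [594.5 -54.   85.9] [-0.6 -0.5 -3.6]
100.0917
101.2833
```

View pics/m5.png

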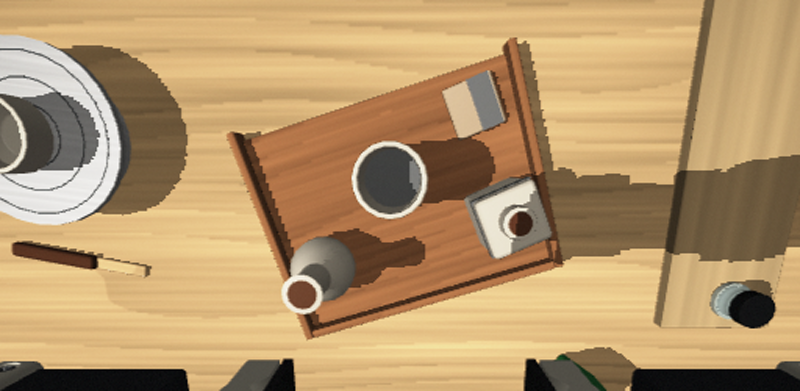

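The pots are back: tumbler at (389,180) and bottle neck at (520,223), against (387,179) and (519,226) before, with the vase upright at (302,294). The tile, jar and knife are unchanged.

```bash
python3 -c "
from plant import bot
print(bot.close_job(), bot.read_state()['t'])"
```

```text
the job is handed in; nothing more can be done
the job is handed in; nothing more can be done
```

The job is handed in at about 101 s, with no verdict returned: my last check showed the bowl about 3 mm from the wheel's centre, all three pots upright back in their original places, and the tile, jar and knife undisturbed.

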